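# Examine a spindle whorl by raking torchlight

## Task

Pick the reddish clay spindle whorl out of its compartment in the wooden finds tray and set it down gently, lying flat, in the middle of the round examination stand. Then draw the yellow torch out of its wooden block and finish while holding it raised, lamp end down and slanted about 45 degrees, pointing straight at the whorl from about 10 cm away, with the torch touching nothing but the gripper. Leave the other two finds and the brush where they lie.

Things in the scene. Friction and masses are not known exactly. Their poses are not given: they have to be found in the camera images.
- tray: fixed open tray of pale wood on the table, 156 (x) x 392 (y) x 50 high, walls and floor 8 thick, divided along its y into three equal compartments (each 140 x 120 inside) centred at y = -128, 0 and +128 mm. Origin: centre of its underside; z up. Which find lies in which compartment changes.
- whorl: loose spindle whorl of reddish fired clay: a disc 42 mm across and 26 mm high with bevelled upper and lower edges (upright side wall from 7 to 19 mm height, flat faces 28 mm across) and a small dark hole mark on its top; about 50 g. It lies flat in one compartment. Origin: centre of its underside; z is its axis, up.
- whorl_mid (a point): centre of the whorl, 13 mm above its underside: the point to aim the torch at
- bangle: loose brass ring lying flat in another compartment, 64 mm outside, 50 mm inside, 10 mm high. Origin: centre of its underside. Leave alone.
- weight: loose pale stone weight, a blunt cone 52 mm across and 34 mm high, in the third compartment. Origin: centre of its underside. Leave alone.
- brush: loose brush lying on the table beyond the work, its length along its x. Origin: the brush's underside, near mid-length. Leave alone.
- stand: fixed round examination stand, grey with a cork top, 120 mm across, 20 mm high. Origin: centre of its underside.
- stand_top (a point): centre of the stand's cork top, 20 mm above the table
- block: fixed dark wooden block, 90 x 90 x 70 mm high, with one round upright hole, 38 mm across and 60 mm deep, in the middle of its top. Origin: centre of its underside. It and the stand may change places.
- torch: loose yellow torch with black lamp end and black tail cap, 170 mm long, about 130 g, standing lamp end down in the block's hole, so that its lowest 60 mm are hidden. Lamp end: 34 mm across for the first 30 mm, then tapering until 45 mm; above this a plain round barrel 25 mm across up to the tail (yellow to 155 mm, black cap to 170 mm). Origin: centre of the lamp's glass face; z runs along the torch from the lamp to the tail (up at the start), so the light shines along -z.
Mind the look-alikes: they are no part of the job. Of the things that look like the whorl, the largest one is meant. Leave any blue look-alike of the torch alone.

How it is judged (in metres and radians):
On the way, in this order (a step that is already met when the one before it is completed fails the run):
1. the whorl lies flat on the middle of the stand, let go (horizontal distance between whorl and stand_top below 0.03 m and height (world z) of whorl between 0.015 and 0.028 m and angle between whorl's own z axis and vertical below 0.2 rad and contact force between the fingers and whorl below 0.05 N and linear speed of whorl below 0.03 m/s), for 0.3 s.
2. the torch is held by the gripper, drawn wholly out of the block (contact force between the fingers and torch above 1 N and height (world z) of torch above 0.08 m), for 0.2 s.
At the end, for the whole second after the job is handed in: Whorl flat (11 deg), at rest, let go, within 30 mm of the stand's middle. Torch still held, lamp face over 50 mm above the table, axis 30-60 deg from upright; whorl centre 60-140 mm in front of the lamp, within 25 mm of its axis in torch x and y; torch clear of block, stand, tray, whorl (all of step 1 and contact force between the fingers and torch above 1 N and height (world z) of torch above 0.05 m and angle between torch's own z axis and vertical between 0.52 and 1.05 rad and linear speed of torch below 0.05 m/s and x of whorl_mid in the frame of torch between -0.025 and 0.025 m and y of whorl_mid in the frame of torch between -0.025 and 0.025 m and z of whorl_mid in the frame of torch between -0.14 and -0.06 m and contact force between torch and block below 0.05 N and contact force between torch and stand below 0.05 N and contact force between torch and tray below 0.05 N and contact force between torch and whorl below 0.05 N); the arm keeps its last pose, push and grip.
It fails at once if another find or the brush is moved more than 25 mm (distance of any of bangle, weight, brush from where it was at the start of the episode above 0.025 m).
It fails at once if the whorl is dropped (loose more than about 20 mm above the stand) (height (world z) of whorl above 0.042 m and contact force between the fingers and whorl below 0.01 N).
It fails at once if the torch touches the whorl (contact force between torch and whorl above 0.3 N).
It also fails if it takes over 54 s, if anything falls off the work surface, if the arm or the gripper's body presses on something with over 40 N, if the wrist force passes 120 N, or if a joint passes its speed limit or range.

## Robot

A 6-joint arm with a two-finger parallel gripper is mounted at the origin on the work surface. World frame = base frame: x ahead of the robot, y to its left, z up, the work surface at z = 0. Lengths are in mm, angles in rad, forces in N, time in s.
With the tool pointing down it reaches from about 350 to 775 mm from the base axis. Payload 7.3 kg.
Tool frame: the origin (TCP) lies between the finger pads; the fingertips stand 22 mm ahead of it and the grasp point (between the pads) lies 3 mm ahead of it; z points along the fingers, y is the line along which they close (so a half turn about z gives the same grasp; the last joint's range is limited). The gripper opens to 92 mm and grips with 3 to 60 N. Pads are 19 mm wide; open, the fingers measure 130 mm over their backs; the gripper's body (75 mm by 190 mm) begins 47 mm behind the grasp point.
Start: joints at [1.031, 0.342, 1.524, -0, 1.275, -0.146], TCP at [201.429, 484.839, 248.741] pointing down, gripper open.
Joint ranges: [-2.53, 2.53], [-0.77, 2.02], [0.04, 2.7], [-1, 4.14], [0.28, 2.66], [-3.11, 3.11]. Speed limits (rad/s): [2.57, 2.57, 3.14, 3.14, 3.14, 3.14].

## Interface

Orientations are given as a unit quaternion [w, x, y, z].
In Python, from plant import r, hand, kin, optics, job, monitor gives the robot as it stands. Calls block until the motion is done:
- r.move_to(position, orientation): joint-space move of the TCP to a pose.
- r.move_l(position, frame=None, rate=150, stop_force=None): straight line of the TCP; frame=None keeps the orientation; rate is the mean speed in mm/s. With stop_force (N) it stops when the force on the tool has changed by that much, and returns True; else False.
- r.move_j(angles): joint-space move.
- hand.release() and hand.gripper_close(strength=None): open the fingers fully, or close them until they stop; strength is the grip in N (None keeps the last).
- r.pause(seconds).
- kin.solve_ik(position, orientation): joint angles nearest the present ones, or None.
- optics.grab_frame(name): name is "side" or "top" or "wrist"; returns a dict with "img" (480x640x3 uint8, blue, green, red), "fx", "fy", "cx", "cy" (pixels), "k1" (the pictures are not rectified: a ray, as slopes to the right and down, at radius r is drawn at 1 + k1 r^2 times it, then the intrinsics apply), "R" (3x3) and "t" (3): a world point X has camera coordinates R X + t; the wrist camera has in their place "tool_from_camera" (4x4, takes a point from camera to tool coordinates, whose origin is the TCP and whose axes are the flange's). Camera axes: x right, y down, z forward; pixel columns grow to the right and rows downward; lengths in mm; the calibration is good to about 2 mm. A picture is of the moment at which its call begins: read the wrist's pose just before it. There is no depth.
A pose or a line that the arm cannot do raises r.Unreachable and nothing moves.
- job.job_done(): hands the job in; it is judged then, once.
Readings, each from a call of its own:
- monitor.current_clock(): time.
- monitor.current_joints(): joint angles.
- monitor.current_dq(): joint speeds.
- monitor.current_effort(): joint torques, N m.
- monitor.current_position(): TCP position.
- monitor.current_tool_rot(): TCP orientation.
- monitor.current_force(): force on the tool from outside, world axes, zero at the start.
- monitor.current_wrist_torque(): the same for the moment, N m.
- monitor.current_grip_width(): finger opening in mm.
- monitor.current_grip_force(): force on a finger pad.
Only numpy, scipy, OpenCV 4.12 (cv2) and the standard library are available. Lean on these libraries where they do the work, as an engineer would, in place of code of your own. Each camera call takes 0.05 s, during which the arm holds its last target. There are 200 camera calls.

## Working session

There is one attempt and no reset: what is moved stays moved. The work goes in short steps, each a Python script; the robot and the scene stay as the last script left them, time stands still between calls to the robot, and variables do not carry over. Pictures are saved under pics/ and viewed, at most 10 in all, crops included, and the job is handed in when it is done.

```bash
mkdir -p pics; ls; python3 - <<'E'
from plant import r, hand, kin, optics, job, monitor
import cv2,numpy as np
for n in("top","side"):
    f=optics.grab_frame(n); cv2.imwrite(f"pics/{n}0.png",f["img"])
    print(n,{k:(np.round(v,3).tolist()) for k,v in f.items() if k!="img"})
print(monitor.current_clock(),monitor.current_tool_rot())
E
```

```text
pics
top {'fx': 539.362, 'fy': 539.362, 'cx': 321.752, 'cy': 241.823, 'k1': 0.029, 'R': [[0.011, -1.0, 0.019], [-0.986, -0.014, -0.169], [0.169, -0.017, -0.985]], 't': [1.341, 583.157, 947.036]}
side {'fx': 572.738, 'fy': 572.738, 'cx': 320.208, 'cy': 241.683, 'k1': 0.008, 'R': [[0.715, -0.699, -0.002], [-0.546, -0.556, -0.626], [0.437, 0.449, -0.78]], 't': [-396.959, 334.938, 1079.546]}
0.1 [-2.33080912e-04  1.95618462e-01  9.80679842e-01 -6.40703497e-04]
```

View pics/top0.png

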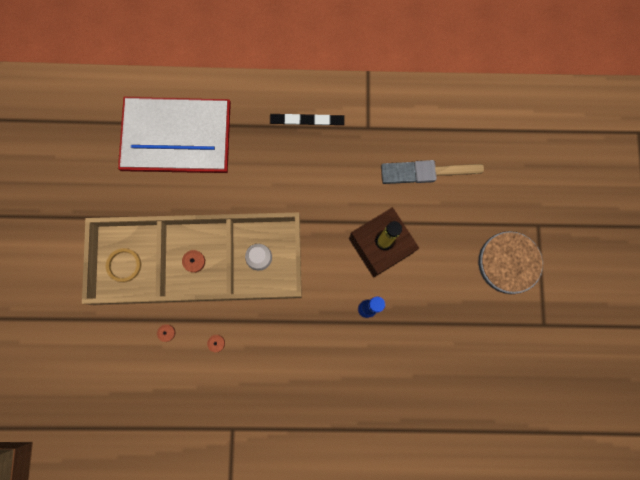

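View pics/side0.png

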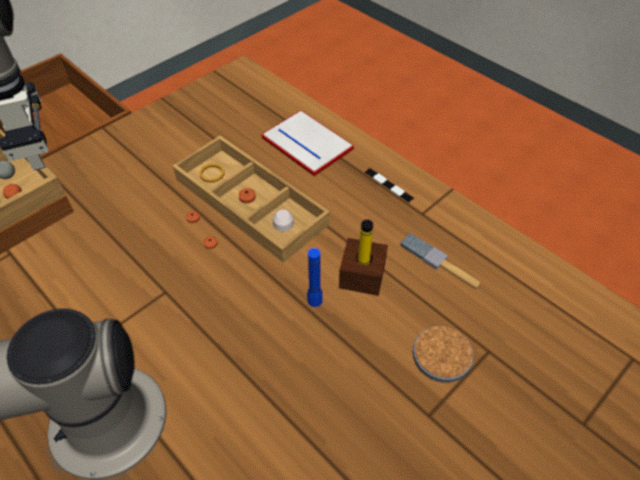

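The top view shows the whorl in the middle compartment at (193,261). The torch tail is at (394,229), the block at (384,242), the stand at (512,263) and the blue torch at (372,307). The side view agrees. The small discs at (166,333) and (216,343) are decoys.

```bash
cat > h.py <<'E'
import numpy as np,cv2
from plant import r, hand, kin, optics, job, monitor
from scipy.spatial.transform import Rotation as Rn
def K(f): return np.array([[f["fx"],0,f["cx"]],[0,f["fy"],f["cy"]],[0,0,1.]])
def pix2w(f,uv,z):
    """intersect pixel rays with plane z (fixed camera)"""
    p=cv2.undistortPoints(np.float64(uv).reshape(-1,1,2),K(f),np.array([f["k1"],0,0,0.]))[:,0]
    R,t=np.array(f["R"]),np.array(f["t"]); c=-R.T@t
    d=np.c_[p,np.ones(len(p))]@R
    return c+d*((z-c[2])/d[:,2])[:,None]
def blobs(img,lo,hi,amin=60):
    m=cv2.inRange(cv2.cvtColor(img,cv2.COLOR_BGR2HSV),np.array(lo),np.array(hi))
    m=cv2.morphologyEx(m,cv2.MORPH_CLOSE,np.ones((5,5)))
    n,_,s,c=cv2.connectedComponentsWithStats(m)
    return [(c[i],s[i]) for i in range(1,n) if s[i][4]>=amin]
def q(R): x=R.as_quat(); return [x[3],x[0],x[1],x[2]]
def down(phi): # tool down, closing line at angle phi from world x
    y=np.array([np.cos(phi),np.sin(phi),0]); z=np.array([0,0,-1.])
    return q(Rn.from_matrix(np.c_[np.cross(y,z),y,z]))
E
cat > m.py <<'E'
from h import *
for n in("top","side"):
    f=optics.grab_frame(n); im=f["img"]
    print(n)
    for nm,lo,hi,z in(("red",(0,130,90),(9,255,255),25),("yellow",(22,150,50),(35,255,255),140),("blue",(110,150,60),(130,255,255),100)):
        for c,s in blobs(im,lo,hi):
            if s[4]<6000: print(nm,c.round(1),s,pix2w(f,c,z)[0].round(1))
    P=lambda uv,z:pix2w(f,uv,z).round(0).tolist()
    if n=="top":
        print("stand",P([[512,263],[480,263],[544,263],[512,231],[512,294]],20))
        print("tail",P([[394,229]],180)); print("blocktop",P([[391,208],[351,239],[377,276],[418,243]],70))
        print("bluetail",P([[377,304]],170))
        print("tray",P([[84,219],[299,213],[301,299],[83,303]],50), "div",P([[162,260],[231,257]],50))
    else:
        print("stand",P([[444,351],[414,352],[474,348],[444,326],[444,374]],20),"tail",P([[367,226]],180))
E
python3 m.py
python3 - <<'E'
import cv2,numpy as np
a=cv2.imread('pics/top0.png')[200:300,140:250];b=cv2.imread('pics/top0.png')[200:320,340:430]
a=cv2.resize(a,None,fx=4,fy=4);b=cv2.resize(b,None,fx=4,fy=4)
o=np.zeros((480,800,3),np.uint8);o[:400,:440]=a;o[:480,440:800]=b
cv2.imwrite('pics/c.png',o)
E
```

```text
top
red [178.7 141.8] [118  96 113  77 815] [780.3 287.9  25. ]
red [193.2 261. ] [182 251  23  21 377] [547.5 248.5  25. ]
red [165.6 332.6] [157 325  18  16 229] [415.2 291.6  25. ]
red [215.7 343. ] [207 335  18  17 235] [397.4 199.7  25. ]
yellow [385.  239.4] [378 229  18  19 189] [573.2 -96.2 140. ]
blue [170.5 146.7] [132 145  82   4 203] [743.6 282.4 100. ]
blue [371.3 306.6] [359 297  26  20 356] [462.6 -76.8 100. ]
stand [[553.0, -353.0, 20.0], [552.0, -293.0, 20.0], [553.0, -414.0, 20.0], [614.0, -356.0, 20.0], [494.0, -350.0, 20.0]]
tail [[583.0, -105.0, 180.0]]
blocktop [[644.0, -117.0, 70.0], [586.0, -44.0, 70.0], [519.0, -91.0, 70.0], [580.0, -166.0, 70.0]]
bluetail [[463.0, -78.0, 170.0]]
tray [[619.0, 445.0, 50.0], [637.0, 52.0, 50.0], [477.0, 45.0, 50.0], [466.0, 434.0, 50.0]] div [[545.0, 299.0, 50.0], [552.0, 175.0, 50.0]]
side
red [308.1 157.3] [261 133  93  43 399] [744.1 238.2  25. ]
red [ 10.7 190. ] [  4 184  16  14 139] [138.1 668.4  25. ]
red [246.7 195.4] [240 189  15  14 151] [542.8 245.4  25. ]
red [192.5 216.5] [187 211  12  11 102] [406.4 282.7  25. ]
red [209.7 242.4] [204 237  12  12 105] [387.2 190.8  25. ]
yellow [364.8 247.1] [358 229  15  35 391] [ 559.9 -124.9  140. ]
blue [314.3 277.9] [308 249  14  57 628] [453.2 -87.5 100. ]
stand [[553.0, -356.0, 20.0], [509.0, -316.0, 20.0], [601.0, -394.0, 20.0], [599.0, -321.0, 20.0], [513.0, -387.0, 20.0]] tail [[577.0, -111.0, 180.0]]
```

View pics/c.png

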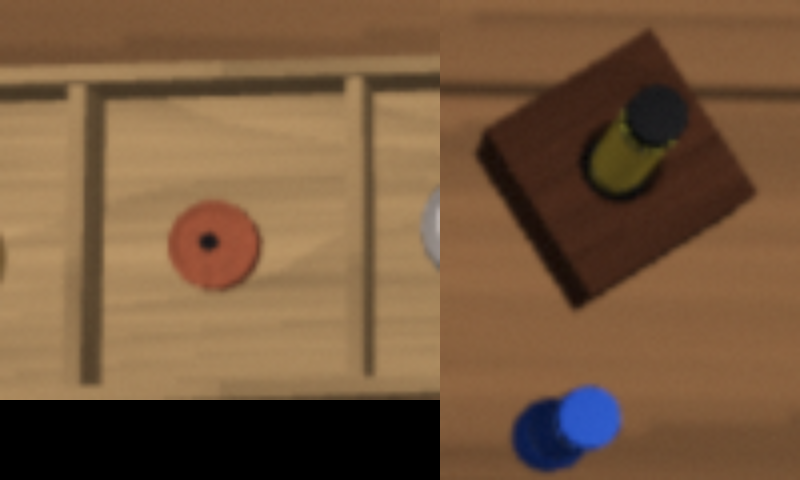

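Everything checks out. The tray centre is about (550,244) with a yaw of about 2°, and the whorl is near (546,247). The stand is at (553,-354), and the torch and block axis is at about (582,-105). I'll use a diagonal grasp so the open fingers clear the compartment walls.

```bash
python3 - <<'E'
from h import *
j0=np.array(monitor.current_joints())
best=min(((np.abs(np.array(s)-j0).max(),d) for d in(37,-33,217,147) if (s:=kin.solve_ik([546,247,170],down(np.radians(d)))) is not None))
print(best)
r.move_to([546,247,170],down(np.radians(best[1])))
p=np.array(monitor.current_position());o=monitor.current_tool_rot()
f=optics.grab_frame("wrist");cv2.imwrite("pics/w1.png",f["img"])
T=np.array(f["tool_from_camera"]);R=Rn.from_quat([o[1],o[2],o[3],o[0]]).as_matrix()
print(p,o,T.round(3).tolist())
for c,s in blobs(f["img"],(0,130,70),(9,255,255),800):
    u=cv2.undistortPoints(np.float64([[c]]),K(f),np.array([f["k1"],0,0,0.]))[0,0]
    cw=R@T[:3,3]+p; d=R@T[:3,:3]@np.array([*u,1]); X=cw+d*((28-cw[2])/d[2]); print(c,s,X.round(1))
print(monitor.current_clock())
E
```

```text
(np.float64(0.7340050290881495), 37)
[545.45776524 248.06170902 170.32263457] [-1.48937181e-06  4.45508262e-01  8.95277794e-01  2.46356305e-04] [[-0.0, -0.969, -0.246, 63.869], [1.0, -0.001, 0.001, 0.099], [-0.001, -0.246, 0.969, -136.552], [0.0, 0.0, 0.0, 1.0]]
[222.79867987  91.38613861] [ 203   71   40   41 1212] [420.  293.3  28. ]
[146.87222222 170.31574074] [ 127  153   40   36 1080] [403.1 205.8  28. ]
[318.73148148 233.32407407] [ 295  209   48   49 1728] [546.9 248.2  28. ]
[568.22835944 240.25803792] [ 524  212  116   58 1213] [724.6 374.8  28. ]
1.8167
```

View pics/w1.png

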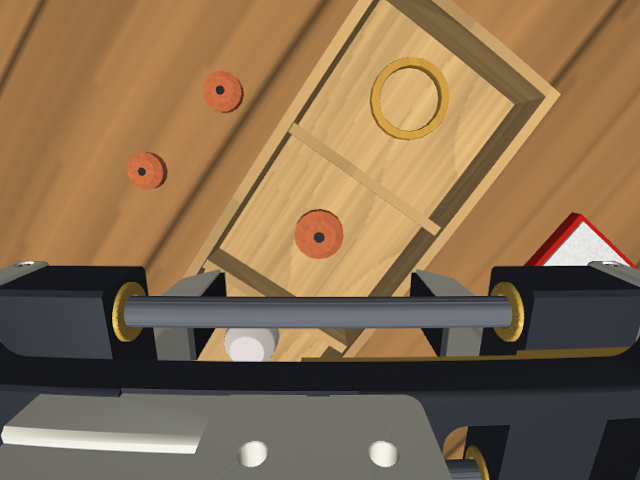

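The wrist view shows the whorl at (319,233), with its hole mark. That gives (547,248), matching the first estimate, and its image is larger than the two decoys. I'll grasp it.

```bash
python3 - <<'E'
from h import *
p=lambda t:print(t,np.round(monitor.current_position(),1),round(monitor.current_grip_width(),1),np.round(monitor.current_grip_force(),1),np.round(monitor.current_force(),1),monitor.current_clock())
r.move_l([548,247,60],rate=150)
print(r.move_l([548,247,33.5],rate=60,stop_force=8)); p("low")
hand.gripper_close(20); p("closed")
r.move_l([548,247,80],rate=80); p("up")
r.move_l([548,247,270],rate=200); p("high")
E
```

```text
False
low [547.9 247.   33.2] 92.0 0.0 [-0.4 -0.   0.2] 3.2917
closed [548.  247.   33.5] 41.2 20.0 [0.  0.  0.2] 4.1417
up [547.8 246.9  79.9] 41.3 20.0 [-0.8 -0.2 -0.1] 4.875
high [547.5 246.8 268.6] 41.3 20.0 [-0.3 -0.8 -0.6] 5.975
```

```bash
python3 - <<'E'
from h import *
p=lambda t:print(t,np.round(monitor.current_position(),1),round(monitor.current_grip_width(),1),np.round(monitor.current_grip_force(),1),np.round(monitor.current_force(),1),monitor.current_clock())
j0=np.array(monitor.current_joints())
best=min(((np.abs(np.array(s)-j0).max(),d) for d in range(-180,180,15) if (s:=kin.solve_ik([553,-354,270],down(np.radians(d)))) is not None))
print(best)
r.move_to([553,-354,270],down(np.radians(best[1]))); p("over")
r.move_l([553,-354,70],rate=180); p("near")
print(r.move_l([553,-354,44.5],rate=20,stop_force=3)); p("down")
r.pause(0.2); hand.release(); p("open")
r.move_l([553,-354,300],rate=200); r.pause(.4); p("up")
f=optics.grab_frame("top");print(f["img"].shape)
cv2.imwrite("pics/s1.png",f["img"])
f=optics.grab_frame("side");cv2.imwrite("pics/s2.png",f["img"])
for c,s in blobs(f["img"],(0,130,70),(9,255,255),60): print(c,s,pix2w(f,c,38)[0].round(1))
o=monitor.current_tool_rot();pp=np.array(monitor.current_position())
f=optics.grab_frame("wrist");cv2.imwrite("pics/w2.png",f["img"])
T=np.array(f["tool_from_camera"]);R=Rn.from_quat([o[1],o[2],o[3],o[0]]).as_matrix()
for c,s in blobs(f["img"],(0,130,70),(9,255,255),300):
    u=cv2.undistortPoints(np.float64([[c]]),K(f),np.array([f["k1"],0,0,0.]))[0,0]
    cw=R@T[:3,3]+pp; d=R@T[:3,:3]@np.array([*u,1]); X=cw+d*((40-cw[2])/d[2]); print(c,s,X.round(1))
E
```

```text
(np.float64(0.9820245349014721), -75)
over [ 553.6 -352.9  270.1] 41.0 20.0 [-0.1  0.2  0.7] 8.125
near [ 553.7 -354.4   71.3] 41.0 20.0 [-0.7  0.  -1.1] 9.3833
True
down [ 552.9 -353.9   45.5] 41.3 20.0 [-0.9 -0.1  5.1] 10.5167
open [ 552.4 -353.5   44.4] 91.6 0.0 [-0.   1.1 -0.5] 11.6667
up [ 553.  -354.   299.7] 91.8 0.0 [-0.2 -0.7  0.2] 13.4917
(480, 640, 3)
[354.08552124  49.08117761] [  251     0   235    94 10360] [1173.2  481.4   38. ]
[133.46511628 100.33139535] [122  91  21  22 172] [544.1 743.5  38. ]
[456.35673981 126.47272727] [ 420  108   67   40 1595] [1103.6   34.9   38. ]
[592.8191323  210.63209023] [  511   116   129   189 12147] [1087.7 -376.7   38. ]
[312.51851852 169.60185185] [299 164  27  12 108] [711.6 187.5  38. ]
[459.58190709 172.87041565] [439 164  38  25 409] [966.2 -79.4  38. ]
[ 10.68548387 190.09677419] [  4 185  16  13 124] [136.  652.3  38. ]
[192.52688172 216.4516129 ] [187 212  12  10  93] [401.4 271.9  38. ]
[210.09708738 242.3592233 ] [205 237  12  11 103] [383.  180.6  38. ]
[363.90100251 260.4085213 ] [342 239  44  39 798] [594.1 -98.4  38. ]
[443.79391892 346.97297297] [434 338  20  19 296] [ 550.  -354.2   38. ]
[318.12256586 208.88430699] [302 192  34  35 873] [ 557.3 -354.4   40. ]
```

View pics/w2.png

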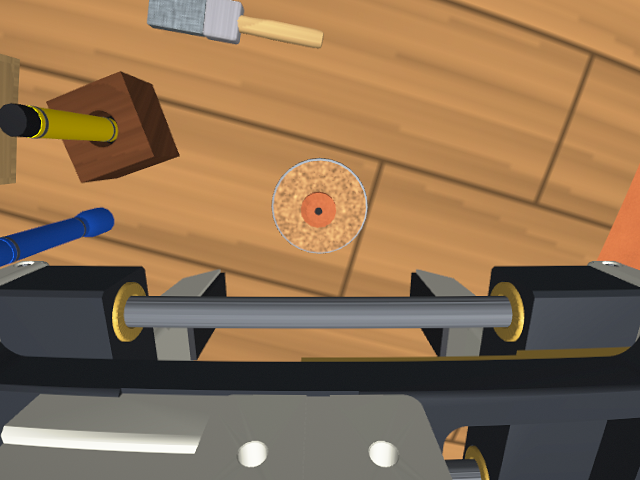

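The wrist view shows the whorl flat near the stand's middle, at (318,209) against the stand's centre at (320,206), and released. Next I'll hover over the torch and check which final poses are reachable.

```bash
cat > fin.py <<'E'
from h import *
W=np.array([553,-354,33.])
def pose(az,tilt,roll,dist):
    # tool aims along d; roll about d
    d=np.array([np.sin(tilt)*np.cos(az),np.sin(tilt)*np.sin(az),-np.cos(tilt)])
    h=np.array([-np.sin(az),np.cos(az),0]); 
    y=np.cos(roll)*h+np.sin(roll)*np.cross(d,h)
    return W-d*dist, q(Rn.from_matrix(np.c_[np.cross(y,d),y,d]))
E
python3 - <<'E'
from fin import *
b=np.array([582,-105,275.])
j0=np.array(monitor.current_joints()); res=[]
for d in range(-180,180,15):
    s=kin.solve_ik(b,down(np.radians(d)))
    if s is not None: res.append((np.abs(np.array(s)-j0).max().round(2),d,np.round(s,2).tolist()))
res.sort(); [print(*x) for x in res[:5]]
for az in (-90,-60,-33,0):
  for ro in range(-180,180,30):
    a=kin.solve_ik(*pose(np.radians(az),np.pi/4,np.radians(ro),241)); c=kin.solve_ik(*pose(np.radians(az),np.pi/4,np.radians(ro),300))
    if a is not None and c is not None: print(az,ro,np.round(a,2))
dd=res[0][1]; r.move_to(b,down(np.radians(dd)))
p=np.array(monitor.current_position());o=monitor.current_tool_rot()
f=optics.grab_frame("wrist");cv2.imwrite("pics/w3.png",f["img"])
np.savez("w3.npz",p=p,o=o,T=f["tool_from_camera"],K=K(f),k1=f["k1"],dd=dd); print(dd,monitor.current_clock())
E
```

```text
0.38 -75 [-0.31, 0.45, 1.29, -0.0, 1.41, 1.0]
0.38 -60 [-0.31, 0.45, 1.29, -0.0, 1.41, 0.74]
0.38 -45 [-0.31, 0.45, 1.29, -0.0, 1.41, 0.48]
0.41 -30 [-0.31, 0.45, 1.29, -0.0, 1.41, 0.22]
0.64 -90 [-0.31, 0.45, 1.29, -0.0, 1.41, 1.26]
-90 -180 [-0.09  0.53  1.62 -0.9   1.11 -2.76]
-90 -150 [-0.09  0.53  1.62 -0.9   1.11 -2.24]
-90 -120 [-0.09  0.53  1.62 -0.9   1.11 -1.71]
-90 -90 [-0.09  0.53  1.62 -0.9   1.11 -1.19]
-90 -60 [-0.09  0.53  1.62 -0.9   1.11 -0.67]
-90 -30 [-0.09  0.53  1.62 -0.9   1.11 -0.14]
-90 0 [-0.09  0.53  1.62 -0.9   1.11  0.38]
-90 30 [-0.09  0.53  1.62 -0.9   1.11  0.9 ]
-90 60 [-0.09  0.53  1.62 -0.9   1.11  1.43]
-90 90 [-0.09  0.53  1.62 -0.9   1.11  1.95]
-90 120 [-0.09  0.53  1.62 -0.9   1.11  2.47]
-90 150 [-0.09  0.53  1.62 -0.9   1.11  3.  ]
0 -180 [-1.31  0.29  2.04  1.06  0.9  -0.47]
0 -150 [-1.31  0.29  2.04  1.06  0.9   0.05]
0 -120 [-1.31  0.29  2.04  1.06  0.9   0.58]
0 -90 [-1.31  0.29  2.04  1.06  0.9   1.1 ]
0 -60 [-1.31  0.29  2.04  1.06  0.9   1.62]
0 -30 [-1.31  0.29  2.04  1.06  0.9   2.15]
0 0 [-1.31  0.29  2.04  1.06  0.9   2.67]
0 30 [-1.31  0.29  2.04  1.06  0.9  -3.09]
0 60 [-1.31  0.29  2.04  1.06  0.9  -2.57]
0 90 [-1.31  0.29  2.04  1.06  0.9  -2.04]
0 120 [-1.31  0.29  2.04  1.06  0.9  -1.52]
0 150 [-1.31  0.29  2.04  1.06  0.9  -0.99]
-75 14.6833
```

View pics/w3.png

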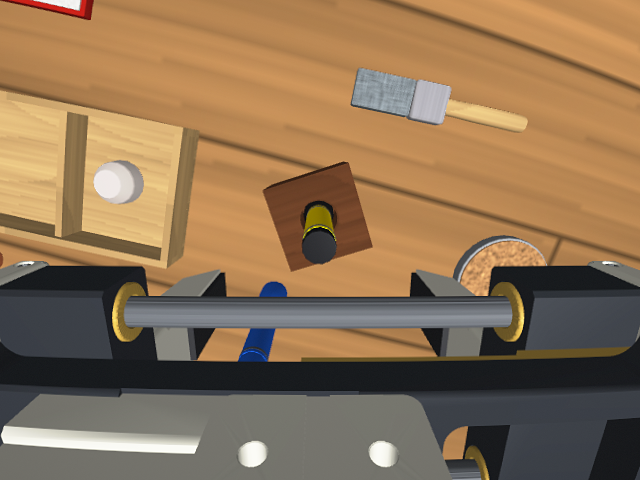

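The torch tail is at (319,245), and the gripper is straddling it with the blue torch clear. I'll grasp it and lift.

```bash
python3 - <<'E'
from fin import *
w=np.load("w3.npz");o=w["o"];T=w["T"]
R=Rn.from_quat([o[1],o[2],o[3],o[0]]).as_matrix()
cw=R@T[:3,3]+w["p"]
def X(uv,z):
    u=cv2.undistortPoints(np.float64([[uv]]),w["K"],np.array([float(w["k1"]),0,0,0]))[0,0]; d=R@T[:3,:3]@np.array([*u,1]); return cw+d*((z-cw[2])/d[2])
t=X((319,245.5),180); print("tail",t.round(1),"block",np.mean([X(c,70) for c in((348,163),(264,188),(291,270),(372,246))],axis=0).round(1))
p=lambda s:print(s,np.round(monitor.current_position(),1),round(monitor.current_grip_width(),1),np.round(monitor.current_grip_force(),1),np.round(monitor.current_force(),1),monitor.current_clock())
if np.hypot(*(t[:2]-[582,-105]))>8: raise SystemExit("disagree")
g=(t[:2]+[582,-105])/2
r.move_l([*g,215],rate=150)
print(r.move_l([*g,151],rate=80,stop_force=8)); p("low")
hand.gripper_close(45); p("closed")
r.move_l([*g,200],rate=70); p("mid")
r.move_l([*g,300],rate=120); r.pause(.3); p("up")
f=optics.grab_frame("side");cv2.imwrite("pics/s3.png",f["img"])
E
```

```text
tail [ 586.8 -107.6  180. ] block [ 586.5 -108.    70. ]
False
low [ 584.8 -106.4  151.6] 91.8 0.0 [-0.1 -0.  -0.4] 16.1833
closed [ 584.4 -106.3  151. ] 24.2 45.0 [0.4 0.9 0.5] 17.2417
mid [ 584.2 -106.2  199.7] 24.7 45.0 [ 0.1  0.2 -2.2] 18.0917
up [ 584.3 -106.3  299.5] 24.8 45.0 [ 0.  -0.3 -0.4] 19.375
```

View pics/s3.png

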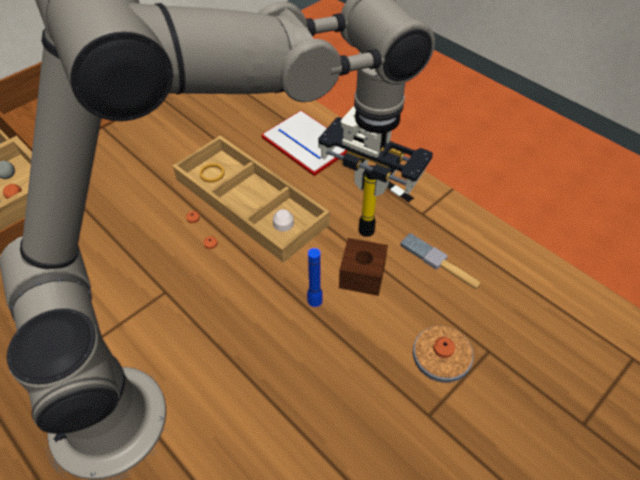

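The torch is out and hanging straight in the gripper, lamp at (367,228), and the whorl is undisturbed on the stand at (445,347). I'll move to the slanted pose.

```bash
python3 - <<'E'
from fin import *
p=lambda s:print(s,np.round(monitor.current_position(),1),round(monitor.current_grip_width(),1),np.round(monitor.current_grip_force(),1),np.round(monitor.current_force(),1),monitor.current_clock())
a=np.radians
P,Q=pose(a(-90),a(45),a(30),320); r.move_to(P,Q); p("pre")
P,Q=pose(a(-90),a(45),a(30),241); r.move_l(P,rate=60); r.pause(.5); p("fin"); print(P)
f=optics.grab_frame("side");o=np.zeros((480,800,3),np.uint8)
o[:,:400]=cv2.resize(f["img"][160:400,300:500],(400,480))
g=optics.grab_frame("top")
o[:,400:]=cv2.resize(g["img"][160:340,400:550],(400,480)); cv2.imwrite("pics/f.png",o)
E
```

```text
pre [ 553.3 -127.7  259.5] 24.3 45.0 [ 0.4 -0.8 -1.3] 20.2417
fin [ 553.  -183.6  203.4] 24.2 45.0 [-0.1 -1.2 -1.5] 22.2083
[ 553.         -183.58726573  203.41273427]
```

View pics/f.png

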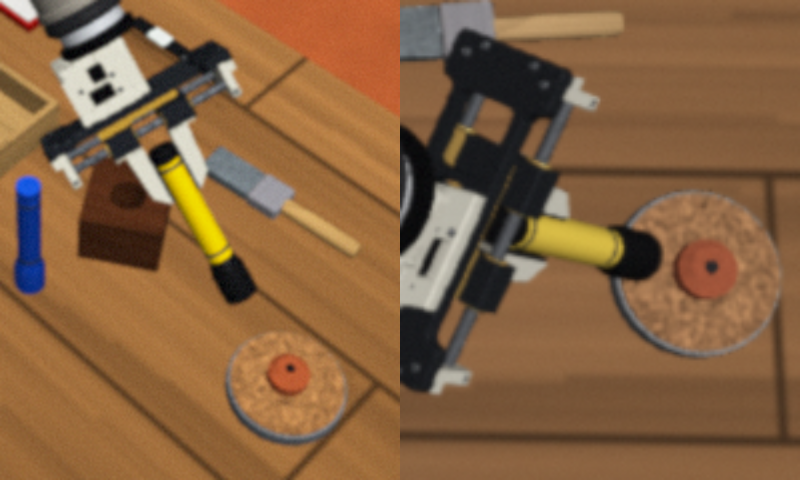

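```bash
python3 - <<'E'
from fin import *
d=np.array([0,-1,-1])/2**.5
for n in("side","top"):
    f=optics.grab_frame(n)
    uv=cv2.projectPoints(np.array([W-d*100,W-d*115,W-d*145,W-d*220,W+[0,0,13]]),cv2.Rodrigues(np.array(f["R"]))[0],np.array(f["t"]),K(f),np.array([f["k1"],0,0,0.]))[0][:,0]
    c=(uv-[300,160])*2 if n=="side" else (uv-[400,160])*2.667+[400,0]
    print(n,c.round(0).tolist())
E
```

```text
side [[242.0, 293.0], [235.0, 280.0], [221.0, 255.0], [185.0, 190.0], [291.0, 368.0]]
top [[639.0, 256.0], [628.0, 253.0], [605.0, 248.0], [543.0, 233.0], [714.0, 269.0]]
```

The projected lamp face, barrel axis and whorl all match the pictures to within a few pixels. I'm handing the job in.

```bash
python3 -c "
from plant import job
print(job.job_done())"
```

```text
the job is handed in; nothing more can be done
None
```

I handed the job in with the whorl lying flat in the middle of the stand and the torch held at 45°, lamp down, aimed at the whorl from about 10 cm and clear of everything but the gripper; the last pictures agreed, but no verdict was returned.

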